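# Pass a conveyor roller under the go gauge and park it

### The arm

A 7-joint arm with a two-finger parallel gripper is mounted at the origin on the work surface. World frame = base frame: x ahead of the robot, y to its left, z up, the work surface at z = 0. Lengths are in mm, angles in rad, forces in N, time in s.
With the tool pointing down it reaches from about 425 to 950 mm from the base axis. Payload 4.7 kg.
Tool frame: the origin (TCP) lies on the centre line of the jaws, within the pads' length; the fingertips stand 14 mm ahead of it and the grasp point (between the pads) lies 5 mm behind it (tips_ahead is the distance from the TCP to the fingertips, in mm); z points along the fingers, y is the line along which they close (so a half turn about z gives the same grasp; the last joint's range is limited). The gripper opens to 85 mm and grips with 20 to 120 N. Pads are 22 mm wide; open, the fingers measure 114 mm over their backs; the gripper's body (76 mm by 85 mm) begins 54 mm behind the grasp point. The pads swing forward as they close: fully open they stand 13 mm farther back than shut.
Start: joints at [-1.333, 0.469, -0.049, 1.532, 0.024, 1.141, -0.082], TCP at [177.919, 651.146, 245.335] pointing down, gripper open.
Joint ranges: [-2.59, 2.59], [-0.33, 1.99], [-1.39, 1.29], [0.1, 2.45], [-1.04, 4.18], [0.21, 1.99], [-2.66, 2.66]. Speed limits (rad/s): [2.57, 2.57, 3.14, 3.14, 3.14, 3.14, 3.14].

### API

Orientations are given as a rotation vector (axis times angle).
In Python, from rig import observe, get_image, camera_params, sign_off, recognise, trace, tips_ahead gives the robot as it stands.
- The arm moves only by the tool drive_tool, never from a script. Its arguments are lists of equal length, an entry for each row: "linear": the shift along the tool's x, y, z in m, a list of three; "spin": the turn about the tool's z in degrees. A call has 1 to 5 rows; each row shifts and turns the commanded pose from where the row before left it, along the tool's axes as they then stand; what a row does not reach is not made up. A row lasts 1/12 s, in which the tool goes at most 41.7 mm and 7.16 degrees, less where a joint would pass 70% of its speed; a pose out of reach is approached as far as the arm can. A call is refused whole if a number of a shift passes 0.0417 or a number of a turn 7.16, either way. A call with a gripper value outside its range is refused whole. "grip" is the opening in per cent of the stroke, from 0 (shut) to 100 (fully open), set as the call begins (left out, the last holds). The fingers move at their own pace and stop on an object; the grip force is fixed at half the most. Time passes only in rows, so rows that do not move let the fingers close. It gives the time, the measured TCP pose, the force, the opening and the grip force at its end, in the units of the state.
- observe(): the state, without advancing time (a new reading comes with each control period).
- get_image(name): name is "scene" or "top"; returns (picture, depth): 384x512x3 uint8, red, green, blue; 384x512 float32, mm along the optical axis (not along the pixel's ray), 0 where there is no reading.
- camera_params(name): a dict with "mtx" (3x3 intrinsics, pixels), "dist_coeffs" ([k1, k2, p1, p2, k3] as OpenCV has them; the pictures are not rectified), "T" (4x4, takes a point from camera to world coordinates). Camera axes: x right, y up, looking along -z (the intrinsics and any distortion apply to the point x, -y, -z); pixel columns grow to the right and rows downward; lengths in mm; the calibration is good to about 2 mm. A picture is of the moment at which its call begins. camera_params takes no time and is no camera call.
- sign_off(): hands the job in; it is judged then, once.
Trained networks look in the newest picture that a camera, given by its name, has taken for a name from the list of things; names that differ only in an ending like _2 or _b are one class to them, and where a whole thing is asked for, a point or a joint stands for the part that bears it (a point fixed in the world has none). Each returns a list of dicts, best first, with "confidence" (0 to 1); they miss things now and then, are a little off and sometimes report something else, mostly with a low value. They report only what shows in the picture. A call takes as long as a camera call. They do not tell look-alikes from the thing itself.
- recognise(name, camera): "uv" ([column, row] in pixels, amid what is visible of it).
- trace(name, camera): "pixels" (384x512 bool, what is visible of it) and "uv" ([column, row] in pixels, amid what is visible of it).
The state is a dict: "time": time; "qpos": joint angles; "qvel": joint speeds; "effort": joint torques, N m; "tcp_pos": TCP position; "tcp_rot": TCP orientation; "ft_force": force on the tool from outside, world axes, zero at the start; "moment": the same for the moment, N m; "finger_gap": opening from 0.0 (shut) to 1.0 (fully open); "grip_force": force on a finger pad.
Only numpy, scipy, OpenCV 4.12 (cv2) and the standard library are available. Lean on these libraries where they do the work, as an engineer would, in place of code of your own. Each camera call takes 0.05 s, during which the arm holds its last target. There are 200 camera calls.

### The job

Roll the loose steel conveyor roller along the bench, under the arm of the gauge, and stop it fully inside the white painted outline on the other side, without dragging it, lifting it or knocking the gauge. With the roller lying still and let go, set the black rubber chock, standing on its base, lengthways against the middle of the roller on the side facing the gauge, so that the roller stays inside the outline. Leave the tape roll, the tape measure and the bearing where they are.

Things in the scene. Friction and masses are not known exactly. Their poses are not given: they have to be found in the camera images.
- roller: Loose conveyor roller on the bench (not the five in the rack): steel cylinder 50 mm across, 240 mm long, black end caps, 0.5 to 0.95 kg. Origin at its centre, 25 mm above the bench; x along its axis, y and z turn as it rolls. Starts on either side of the gauge, parallel to its arm within 0.03 rad. Rolls straight, hardly turned by an off-centre push. Needs under 1 N to roll; runs on about 4 mm after a push at 60 mm/s, 25 mm after 150 mm/s.
- mark: White painted rectangular outline flat on the bench, lines 4 mm wide, inside 296 x 70 mm. Origin at its centre on the bench; x along its long side, in line with the gauge arm within 0.03 rad. It lies on the other side of the gauge from the roller, 150 to 220 mm from the gauge's origin.
- gauge: Go gauge fixed to the bench: foot, post and a level steel arm 24 mm wide reaching from the post back over the lane, underside 62 mm and top 80 mm above the bench. Origin on the bench mid-lane, below the line of the arm; x along the arm to the post (away from the robot), y along the lane. The post spans x = 172 to 198 mm, 150 mm high; foot x = 155 to 225, y within 45 mm, 16 mm high.
- gauge_tip (a point): Free end of the gauge arm, middle of its underside, 80 mm along the gauge's x. A roller centred in the lane has 40 mm of its far end pass under the arm with 12 mm to spare; the rest of it is open from above.
- chock: Loose black rubber chock, 0.25 kg, at the far left or right: base 90 mm long (x) by 60 mm wide (y), both long flanks sloping in at 60 degrees to about 20 mm height, and mid-top a grip block 30 mm along x, 22 mm along y, up to 62 mm height. Origin at the centre of its underside, z up. With a flank touching the roller lengthways, its origin is 44 mm horizontally from the roller's axis.
- tape_roll: Bystander, leave alone: roll of brown packing tape lying flat, 84 mm across, 48 mm high. Origin at the centre of its underside.
- tape_measure: Bystander, leave alone: black tape measure, 70 x 38 x 60 mm high. Origin at the centre of its underside.
- bearing: Bystander, leave alone: loose steel ball bearing lying flat, 52 mm across, 15 mm high. Origin at the centre of its underside.
Things that resemble listed ones, but are neither listed nor needed, are in the scene too. Leave any blue look-alike of the chock alone.

How it is judged:
By the outcome, as a careful person would: the job done as asked, in the order asked, and still so for the second after the job is handed in, with the robot touching nothing.
It also fails if it takes over 64 s, if anything falls off the work surface, if the arm or the gripper's body presses on something with over 40 N, if the wrist force passes 120 N, or if a joint passes its speed limit or range.

## Working session

There is one attempt and no reset: what is moved stays moved. The work goes in short steps, Python scripts to look and compute and a tool call to move; the robot and the scene stay as the last step left them, time stands still between calls to the robot, and variables do not carry over. Pictures are saved under pics/ and viewed, at most 10 in all, crops included, and the job is handed in when it is done.

Besides the shell and the picture viewer there is one more tool, called after ">>>" as name(argument=value, ...), one argument or row to a line, values as JSON. drive_tool: Moves the arm, as the interface text tells. Its arguments: {"type":"object","properties":{"linear":{"type":"array"},"spin":{"type":"array"},"grip":{"type":"number"}},"required":["linear","spin"]}

```bash
mkdir -p pics; cat > h.py <<'E'
import numpy as np, cv2
from rig import *
def world(cam, uv, depth=None, z=None):
    p=camera_params(cam); K=np.array(p["mtx"],float); d=np.array(p["dist_coeffs"],float); T=np.array(p["T"],float)
    n=cv2.undistortPoints(np.array(uv,float).reshape(-1,1,2),K,d).reshape(-1,2)
    r=np.c_[n[:,0],-n[:,1],-np.ones(len(n))]
    if depth is not None: return (r*np.array(depth).reshape(-1,1))@T[:3,:3].T+T[:3,3]
    w=r@T[:3,:3].T; return T[:3,3]+w*((z-T[2,3])/w[:,2:])
def cloud(cam, mask, depth):
    v,u=np.nonzero(mask&(depth>0)); return world(cam,np.c_[u,v],depth[v,u]),np.c_[u,v]
E
python3 - <<'E'
from h import *
ims={}
for c in ("scene","top"):
    im,d=get_image(c); ims[c]=d; cv2.imwrite(f"pics/{c}0.png",im[:,:,::-1]); np.save(f"pics/{c}0.npy",d); np.save(f"pics/{c}0i.npy",im)
for n in ["roller","mark","gauge","gauge_tip","chock","tape_roll","tape_measure","bearing"]:
    for c in ("scene","top"):
        for r in trace(n,c)[:3]:
            P,_=cloud(c,r["pixels"],ims[c])
            print(n,c,round(r["confidence"],2),np.round(r["uv"]),len(P),np.median(P,0).round() if len(P) else "",*(np.percentile(P,[2,98],axis=0).round().tolist() if len(P) else ""))
s=observe();print(s["time"],s["tcp_rot"],s["tcp_pos"],tips_ahead)
E
```

```text
roller scene 0.75 [278. 252.] 1822 [582. 200.  47.] [454.0, 169.0, 5.0] [692.0, 221.0, 54.0]
roller top 0.93 [191. 170.] 1130 [567. 191.  47.] [458.0, 168.0, 31.0] [687.0, 216.0, 55.0]
mark scene 0.74 [164. 185.] 75 [ 701. -193.    2.] [578.0, -261.0, -2.0] [738.0, -179.0, 8.0]
mark top 0.55 [330. 210.] 6 [ 440. -249.    1.] [437.0, -255.0, -6.0] [440.0, -246.0, 6.0]
gauge scene 0.8 [180. 232.] 1429 [761.   7.  25.] [662.0, -58.0, 1.0] [803.0, 44.0, 152.0]
gauge top 0.82 [254. 113.] 790 [751.  -0.  22.] [663.0, -41.0, 8.0] [800.0, 43.0, 152.0]
gauge_tip scene 0.97 [180. 229.] 1320 [762.   8.  43.] [667.0, -39.0, 7.0] [802.0, 43.0, 152.0]
gauge_tip top 0.73 [255. 114.] 789 [752.  -0.  21.] [663.0, -44.0, 10.0] [800.0, 43.0, 151.0]
gauge_tip top 0.17 [290. 108.] 226 [ 771. -118.   16.] [750.0, -143.0, -2.0] [798.0, -93.0, 22.0]
chock scene 0.97 [358. 296.] 782 [492. 409.  20.] [440.0, 370.0, 3.0] [528.0, 440.0, 65.0]
chock scene 0.81 [419. 234.] 679 [232. 370.  20.] [178.0, 328.0, 2.0] [268.0, 407.0, 65.0]
chock scene 0.62 [409. 275.] 742 [345. 449.  20.] [290.0, 416.0, 3.0] [379.0, 47
[... 263 characters left out ...]
0, 475.0, 65.0]
tape_roll scene 0.55 [189.  99.] 666 [ 495. -377.   48.] [453.0, -428.0, 2.0] [530.0, -348.0, 54.0]
tape_roll top 0.89 [377. 196.] 647 [ 487. -388.   49.] [450.0, -436.0, 2.0] [525.0, -352.0, 55.0]
tape_measure scene 0.61 [210. 287.] 586 [782. 181.  58.] [736.0, 153.0, 9.0] [814.0, 197.0, 64.0]
tape_measure top 0.54 [202. 105.] 328 [772. 171.  58.] [735.0, 152.0, 6.0] [812.0, 193.0, 66.0]
bearing scene 0.77 [154. 209.] 283 [ 774. -115.   17.] [750.0, -143.0, 3.0] [797.0, -94.0, 22.0]
bearing top 0.65 [288. 106.] 197 [ 773. -118.   16.] [750.0, -141.0, 10.0] [797.0, -96.0, 22.0]
0.9 [-4.17824676e-01 -3.11365089e+00 -2.58085869e-04] [177.90798998 651.16257995 245.37859336] 14.0
```

View pics/top0.png

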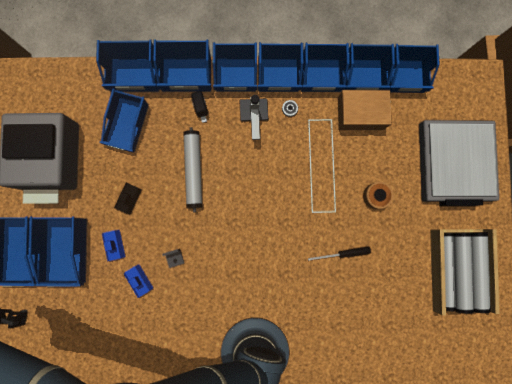

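View pics/scene0.png

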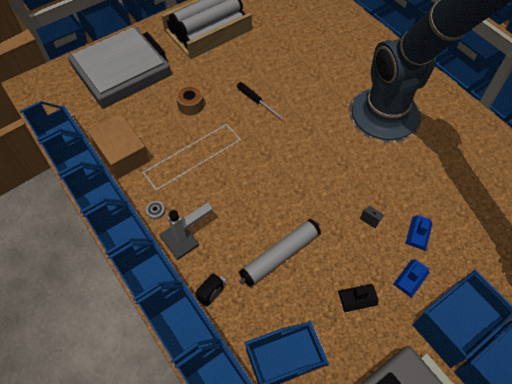

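The top view shows the roller at (193,170), the gauge at (255,115) and the outline spanning (310–335, 120–212). The black chock is at (128,198), with blue look-alikes at (113,245) and (138,281) and a grey block at (175,258). The scene view agrees: roller (280,252), outline (192,156), black chock (358,297).

```bash
cat > m.py <<'E'
from h import *
def rect(P): 
    c,s,a=cv2.minAreaRect(P[:,:2].astype(np.float32)); 
    if s[0]<s[1]: s=s[::-1];a+=90
    return np.round(c,1),np.round(s,1),round((a+90)%180-90,2)   # angle of the long side from world x, deg
def roller(c,d,m):
    P,_=cloud(c,m,d); P=P[(P[:,2]>40)]   # top strip
    q=P[:,:2]; c0=np.median(q,0)
    vx,vy,x0,y0=cv2.fitLine(q.astype(np.float32),cv2.DIST_HUBER,0,.01,.01).ravel()
    # cylinder fit
    from scipy.optimize import least_squares
    P,_=cloud(c,m,d)
    P=P[P[:,2]>15]
    f=lambda p: np.hypot((P[:,1]-p[0]-p[1]*(P[:,0]-570)),P[:,2]-p[2])-25
    r=least_squares(f,[y0,0,25],loss="soft_l1",f_scale=2)
    x=np.percentile(P[:,0],[1,99])
    return "y@570 %.1f slope %.4f z %.1f"%tuple(r.x),"x ends",x.round(1),"std",np.std(f(r.x)).round(1)
def mark(c,im,box):
    g=cv2.cvtColor(im,cv2.COLOR_RGB2HSV); m=(g[:,:,1]<70)&(g[:,:,2]>110)
    v,u=np.nonzero(m); W=world(c,np.c_[u,v],z=0)
    k=(W[:,0]>box[0])&(W[:,0]<box[1])&(W[:,1]>box[2])&(W[:,1]<box[3])
    return rect(W[k]),k.sum()
E
python3 - <<'E'
from m import *
for c in ("scene","top"):
    d=np.load(f"pics/{c}0.npy"); im=np.load(f"pics/{c}0i.npy")
    get_image(c)
    print(c,"mark",mark(c,im,(400,760,-290,-140)))
    print(" roller",*roller(c,d,trace("roller",c)[0]["pixels"]))
    t=trace("chock",c)
    for r in t[:4]:
        P,uv=cloud(c,r["pixels"],d)
        rgb=np.median(im[uv[:,1],uv[:,0]],0)
        B=P[P[:,2]>48]; M=P[P[:,2]<30]
        print(" chock",rgb,"all",rect(M),"block",B.mean(0).round(1),rect(B),len(B))
    m=trace("gauge",c)[0]["pixels"]; P,_=cloud(c,m,d); A=P[(P[:,2]>70)&(P[:,2]<92)&(P[:,0]<745)]
    print(" arm",rect(A),A[:,2].mean())
    S=P[P[:,2]>100];print(" post",S.mean(0))
E
```

```text
scene mark ((array([ 597. , -205.6]), array([326. , 116.1]), 2.43), np.int64(310))
 roller y@570 192.3 slope 0.0471 z 26.2 x ends [452.2 693.6] std 3.5
 chock [12. 46. 94.] all (array([220.4, 366.1]), array([94.7, 61.3]), 32.19) block [223.6 367.3  61.3] (array([220.6, 366.2]), array([32.7, 21.9]), 32.21) 107
 chock [19. 17. 17.] all (array([477.5, 403.1]), array([101. ,  62.6]), -24.14) block [483.7 404.   60.8] (array([482.2, 403. ]), array([30. , 22.8]), -23.96) 131
 chock [ 12.  49. 113.] all (array([333.5, 446.7]), array([93.4, 56.6]), 13.52) block [335.6 448.2  61.1] (array([333.1, 447.5]), array([33.9, 21.9]), 12.64) 117
 arm (array([0., 0.]), array([0., 0.]), 0.0) nan
 post [nan nan nan]
top mark ((array([ 588.9, -220.5]), array([305.,  78.]), 1.32), np.int64(244))
 roller y@570 193.5 slope 0.0465 z 25.5 x ends [451.6 691.1] std 3.3
 chock [35. 27. 20.] all (array([482.4, 402.6]), array([86.6, 61.6]), -25.1) block [482.  400.1  61.1] (array([482.4, 402. ]), array([30. , 24.2]), -24.1) 79
 chock [ 39.  66. 140.] all (array([222.4, 365.9]), array([90.3, 61.2]), 31.64) block [223.4 363.5  61.7] (array([223.2, 364.5]), array([29.9, 24.3]), 33.3) 84
 chock [ 36.  65. 145.] all (array([335.2, 445. ]), array([88.3, 55.9]), 12.87) block [335.9 443.6  60.6] (array([335.5, 444.7]), array([29.8, 21.7]), 11.14) 82
 arm (array([701.4,  -2.9]), array([87.6, 23.8]), 2.73) 80.9560717214685
 post [7.59131248e+02 7.48366211e-01 1.36921834e+02]<stdin>:14: RuntimeWarning: Mean of empty slice.
  ret = ret.dtype.type(ret / rcount)
<stdin>:15: RuntimeWarning: Mean of empty slice.
  ret = um.true_divide(
```

>>> drive_tool(
  linear=[
    [0, 0, 0],
    [0, 0, 0],
    [0, 0, 0],
    [0, 0, 0],
  ],
  spin=[-6, -6, -6, 0],
  grip=100,
)

```text
time: 1.63
tcp_pos: [178.0, 651.1, 245.3]
tcp_rot: [0.077, -3.14, -0.0]
ft_force: [0.2, 0.0, -0.8]
finger_gap: 1.0
grip_force: 0.0
```

>>> drive_tool(
  linear=[
    [-0.0222, -0.0298, 0],
    [-0.0222, -0.0298, 0],
    [-0.0222, -0.0298, 0],
    [-0.0222, -0.0298, 0],
    [-0.0222, -0.0298, 0],
  ],
  spin=[0, 0, 0, 0, 0],
)

```text
time: 2.05
tcp_pos: [296.8, 506.1, 245.5]
tcp_rot: [-0.07, 3.141, 0.001]
ft_force: [0.6, 0.1, -0.1]
finger_gap: 1.0
grip_force: 0.0
```

>>> drive_tool(
  linear=[
    [-0.0222, -0.0298, 0],
    [-0.0222, -0.0298, 0],
    [-0.0222, -0.0298, 0],
    [-0.0222, -0.0298, 0],
    [-0.0222, -0.0298, 0],
  ],
  spin=[0, 0, 0, 0, 0],
)

```text
time: 2.47
tcp_pos: [414.8, 362.5, 245.7]
tcp_rot: [-0.07, 3.14, 0.001]
ft_force: [0.9, 0.1, 0.3]
finger_gap: 0.999
grip_force: 0.0
```

>>> drive_tool(
  linear=[
    [-0.0222, -0.0298, 0],
    [-0.0222, -0.0298, 0],
    [-0.0222, -0.0298, 0],
    [-0.0222, -0.0298, 0],
    [-0.0222, -0.0298, 0],
  ],
  spin=[0, 0, 0, 0, 0],
)

```text
time: 2.88
tcp_pos: [532.7, 218.9, 245.7]
tcp_rot: [-0.07, 3.14, 0.001]
ft_force: [0.7, 0.9, 0.3]
finger_gap: 1.002
grip_force: 0.0
```

```bash
cat > go.py <<'E'
import sys
from h import *
from scipy.spatial.transform import Rotation as R
s=observe(); M=R.from_rotvec(s["tcp_rot"]).as_matrix(); p=np.array(s["tcp_pos"])
print("t %.2f"%s["time"],p.round(1),"yang %.1f"%np.degrees(np.arctan2(M[1,1],M[0,1])),"F",np.round(s["ft_force"],1),"gap",s["finger_gap"],"q",np.round(s["qpos"],2))
if len(sys.argv)>3: print("tool delta mm",(M.T@(np.array(sys.argv[1:4],float)-p)).round(1))
E
python3 go.py 555 192 30
```

```text
t 2.88 [532.7 218.9 245.7] yang 92.5 F [0.7 0.9 0.3] gap 1.002387552901071 q [-0.54  0.3   0.09  1.78 -0.03  1.06  1.18]
tool delta mm [-21.  -28.  215.6]
```

>>> drive_tool(
  linear=[
    [-0.021, -0.028, 0.0],
    [0, 0, 0.04],
    [0, 0, 0.04],
    [0, 0, 0.04],
    [0, 0, 0.03],
  ],
  spin=[0, 0, 0, 0, 0],
)

```text
time: 3.3
tcp_pos: [553.0, 192.7, 92.6]
tcp_rot: [0.068, -3.139, 0.001]
ft_force: [-0.5, 0.0, 0.1]
finger_gap: 0.997
grip_force: 0.0
```

```bash
python3 go.py 555 192 30
```

```text
t 3.30 [553.  192.7  92.6] yang 92.5 F [-0.5  0.   0.1] gap 0.9973686936503415 q [-0.47  0.5   0.09  1.89 -0.06  0.76  1.26]
tool delta mm [-2.1 -0.7 62.6]
```

>>> drive_tool(
  linear=[
    [-0.002, -0.001, 0.02],
    [0, 0, 0.02],
    [0, 0, 0.012],
    [0, 0, 0.008],
    [0, 0, 0],
  ],
  spin=[0, 0, 0, 0, 0],
)

```text
time: 3.72
tcp_pos: [555.3, 192.3, 34.0]
tcp_rot: [0.073, -3.139, 0.001]
ft_force: [-0.2, 0.4, 0.6]
finger_gap: 0.998
grip_force: 0.0
```

>>> drive_tool(
  linear=[
    [0, 0, 0],
    [0, 0, 0],
    [0, 0, 0],
    [0, 0, 0],
  ],
  spin=[0, 0, 0, 0],
  grip=74,
)

```text
time: 4.05
tcp_pos: [556.7, 192.9, 36.4]
tcp_rot: [-0.074, 3.139, 0.001]
ft_force: [-0.3, -0.5, 0.3]
finger_gap: 0.741
grip_force: 0.0
```

```bash
python3 go.py 574 -214 32; python3 - <<'E'
from m import *
c="top"; im,d=get_image(c); cv2.imwrite("pics/t1.png",cv2.resize(im[90:280,90:350,::-1],None,fx=3,fy=3))
print(*roller(c,d,trace("roller",c)[0]["pixels"]))
E
```

```text
t 4.05 [556.7 192.9  36.4] yang 92.7 F [-0.3 -0.5  0.3] gap 0.7414799047231475 q [-0.46  0.58  0.08  1.91 -0.07  0.64  1.28]
tool delta mm [   2.  -407.2    4.1]
y@570 191.4 slope 0.0740 z 25.5 x ends [588.  704.2] std 55.1
```

View pics/t1.png

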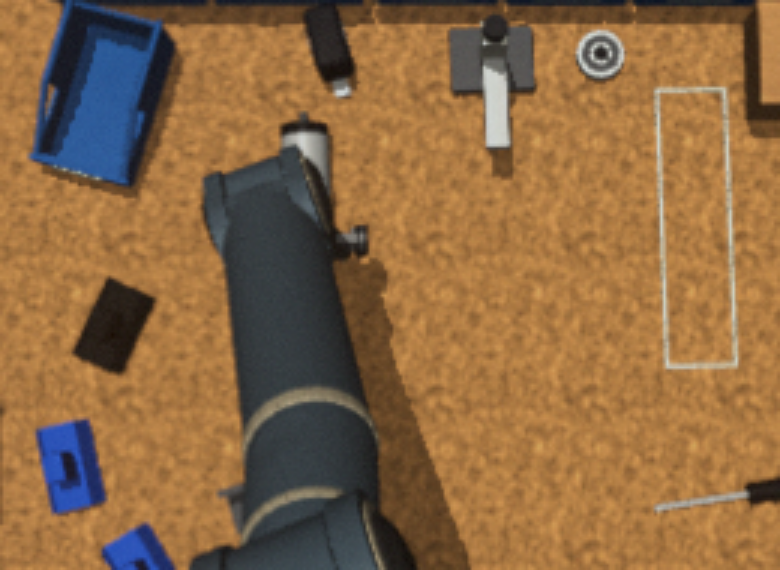

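The crop shows the gripper astride the roller, whose far end shows at crop (305,140). The lane to the outline at (697,228) is clear. I'll start rolling.

>>> drive_tool(
  linear=[
    [0, -0.004, 0.002],
    [0, -0.004, 0.002],
    [0, -0.005, 0],
    [0, -0.006, 0],
    [0, -0.007, 0],
  ],
  spin=[0, 0, 0, 0, 0],
)

```text
time: 4.57
tcp_pos: [557.3, 166.0, 31.3]
tcp_rot: [0.075, -3.141, 0.0]
ft_force: [-0.2, 1.7, 0.9]
finger_gap: 0.741
grip_force: 0.5
```

>>> drive_tool(
  linear=[
    [0, -0.009, 0],
    [0, -0.009, 0],
    [0, -0.009, 0],
    [0, -0.009, 0],
    [0, -0.009, 0],
  ],
  spin=[0, 0, 0, 0, 0],
)

```text
time: 4.98
tcp_pos: [559.2, 119.8, 31.1]
tcp_rot: [0.073, -3.14, 0.001]
ft_force: [-0.8, 0.4, -0.5]
finger_gap: 0.74
grip_force: 0.2
```

```bash
python3 go.py 574 -226.5 33; python3 - <<'E'
from m import *
c="scene"; im,d=get_image(c); cv2.imwrite("pics/s2.png",cv2.resize(im[90:330,100:440,::-1],None,fx=2.3,fy=2.3))
print(*roller(c,d,trace("roller",c)[0]["pixels"]))
E
```

```text
t 4.98 [559.2 119.8  31.1] yang 92.7 F [-0.8  0.4 -0.5] gap 0.73962108292247 q [-0.34  0.57  0.07  1.95 -0.07  0.62  1.39]
tool delta mm [   1.3 -346.6   -1.7]
y@570 125.0 slope 0.0460 z 26.4 x ends [455.1 697.5] std 9.2
```

View pics/s2.png

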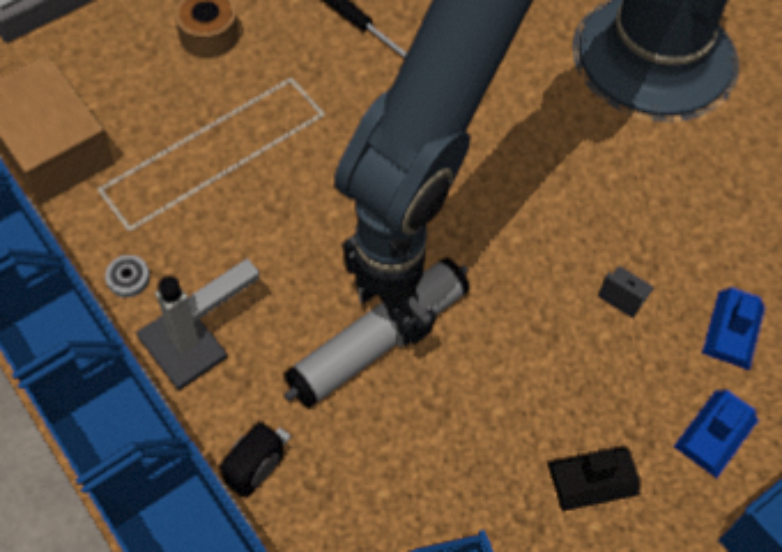

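The scene crop shows the roller between the fingers with the gauge arm end at (255,270) ahead and clear of the gripper. I'll keep going.

>>> drive_tool(
  linear=[
    [0, -0.009, 0],
    [0, -0.009, 0],
    [0, -0.009, 0],
    [0, -0.009, 0],
    [0, -0.009, 0],
  ],
  spin=[0, 0, 0, 0, 0],
)

```text
time: 5.5
tcp_pos: [562.0, 77.0, 31.6]
tcp_rot: [-0.075, 3.14, 0.002]
ft_force: [0.2, 1.7, 2.6]
finger_gap: 0.737
grip_force: 0.9
```

>>> drive_tool(
  linear=[
    [0, -0.009, 0],
    [0, -0.009, 0],
    [0, -0.009, 0],
    [0, -0.009, 0],
    [0, -0.009, 0],
  ],
  spin=[0, 0, 0, 0, 0],
)

```text
time: 5.92
tcp_pos: [563.5, 30.4, 31.2]
tcp_rot: [0.074, -3.14, 0.0]
ft_force: [0.7, 0.3, 1.2]
finger_gap: 0.742
grip_force: 0.3
```

>>> drive_tool(
  linear=[
    [0, -0.009, 0],
    [0, -0.009, 0],
    [0, -0.009, 0],
    [0, -0.009, 0],
    [0, -0.009, 0],
  ],
  spin=[0, 0, 0, 0, 0],
)

```text
time: 6.33
tcp_pos: [565.8, -14.0, 31.3]
tcp_rot: [-0.075, 3.141, 0.0]
ft_force: [-0.2, 1.5, 0.4]
finger_gap: 0.74
grip_force: 0.3
```

>>> drive_tool(
  linear=[
    [0, -0.009, 0],
    [0, -0.009, 0],
    [0, -0.009, 0],
    [0, -0.009, 0],
    [0, -0.009, 0],
  ],
  spin=[0, 0, 0, 0, 0],
)

```text
time: 6.75
tcp_pos: [567.9, -59.0, 31.3]
tcp_rot: [0.074, -3.141, -0.0]
ft_force: [-0.2, -0.1, 0.4]
finger_gap: 0.74
grip_force: 0.3
```

>>> drive_tool(
  linear=[
    [0, -0.009, 0],
    [0, -0.009, 0],
    [0, -0.009, 0],
    [0, -0.009, 0],
    [0, -0.009, 0],
  ],
  spin=[0, 0, 0, 0, 0],
)

```text
time: 7.17
tcp_pos: [570.1, -104.0, 31.3]
tcp_rot: [0.074, -3.141, -0.0]
ft_force: [0.2, 1.0, 1.0]
finger_gap: 0.74
grip_force: 0.3
```

```bash
python3 go.py 574 -226.5 33; python3 - <<'E'
from m import *
c="scene"; im,d=get_image(c)
print(*roller(c,d,trace("roller",c)[0]["pixels"]))
E
```

```text
t 7.17 [ 570.1 -104.    31.3] yang 92.7 F [0.2 1.  1. ] gap 0.7400669564075193 q [ 0.06  0.58  0.06  1.94 -0.06  0.63  1.78]
tool delta mm [   1.9 -122.5   -1.8]
y@570 -99.3 slope 0.0468 z 26.8 x ends [466.3 708.7] std 7.6
```

>>> drive_tool(
  linear=[
    [0, -0.009, 0],
    [0, -0.009, 0],
    [0, -0.009, 0],
    [0, -0.009, 0],
    [0, -0.009, 0],
  ],
  spin=[0, 0, 0, 0, 0],
)

```text
time: 7.68
tcp_pos: [572.4, -147.9, 31.4]
tcp_rot: [-0.075, 3.141, 0.002]
ft_force: [0.0, 2.8, 1.7]
finger_gap: 0.737
grip_force: 1.1
```

>>> drive_tool(
  linear=[
    [0, -0.009, 0],
    [0, -0.009, 0],
    [0, -0.009, 0],
    [0, -0.009, 0],
    [0, -0.009, 0],
  ],
  spin=[0, 0, 0, 0, 0],
)

```text
time: 8.1
tcp_pos: [574.2, -194.3, 31.2]
tcp_rot: [0.074, -3.14, 0.0]
ft_force: [0.0, 0.6, -0.3]
finger_gap: 0.743
grip_force: 0.3
```

>>> drive_tool(
  linear=[
    [0, -0.006, 0],
    [0, -0.005, 0],
    [0, -0.004, 0],
    [0, -0.004, 0],
    [0, -0.003, 0],
  ],
  spin=[0, 0, 0, 0, 0],
)

```text
time: 8.52
tcp_pos: [575.4, -215.2, 31.2]
tcp_rot: [0.075, -3.141, -0.0]
ft_force: [0.3, 0.8, 0.5]
finger_gap: 0.739
grip_force: 0.0
```

>>> drive_tool(
  linear=[
    [0, -0.003, 0],
    [0, -0.002, 0],
    [0, -0.002, 0],
    [0, -0.001, 0],
    [0, -0.001, 0],
  ],
  spin=[0, 0, 0, 0, 0],
)

```text
time: 8.93
tcp_pos: [575.8, -223.9, 31.3]
tcp_rot: [-0.075, 3.141, 0.0]
ft_force: [-0.3, 0.8, -1.3]
finger_gap: 0.74
grip_force: 0.0
```

```bash
python3 go.py 574 -226.5 33; python3 - <<'E'
from m import *
c="scene"; im,d=get_image(c)
print(*roller(c,d,trace("roller",c)[0]["pixels"]))
E
```

```text
t 8.93 [ 575.8 -223.9   31.3] yang 92.7 F [-0.3  0.8 -1.3] gap 0.7401614612117949 q [ 0.26  0.63  0.06  1.84 -0.05  0.68  1.97]
tool delta mm [ 2.  -2.5 -1.7]
y@570 -227.0 slope 0.0454 z 27.0 x ends [472.5 713. ] std 4.8
```

```bash
python3 - <<'E'
from m import *
im=np.load("pics/scene0i.npy")
for b in [(425,750,-268,-172),(425,748,-264,-175)]: print(mark("scene",im,b))
im=np.load("pics/top0i.npy"); print(mark("top",im,(425,750,-268,-172)))
c="scene"; im,d=get_image(c); print(*roller(c,d,trace("roller",c)[0]["pixels"]))
cv2.imwrite("pics/s3.png",cv2.resize(im[90:250,120:320,::-1],None,fx=3.7,fy=3.7))
E
python3 go.py
```

```text
((array([ 586.9, -221.6]), array([304.3,  79.5]), 1.19), np.int64(305))
((array([ 586.9, -221.6]), array([304.3,  79.5]), 1.19), np.int64(305))
((array([ 588.9, -220.5]), array([305.,  78.]), 1.32), np.int64(244))
y@570 -227.1 slope 0.0492 z 27.0 x ends [471.1 713. ] std 4.9
t 9.13 [ 575.8 -223.8   31.2] yang 92.7 F [-0.2 -0.   0. ] gap 0.7373425417521701 q [ 0.26  0.62  0.06  1.84 -0.05  0.68  1.97]
```

View pics/s3.png

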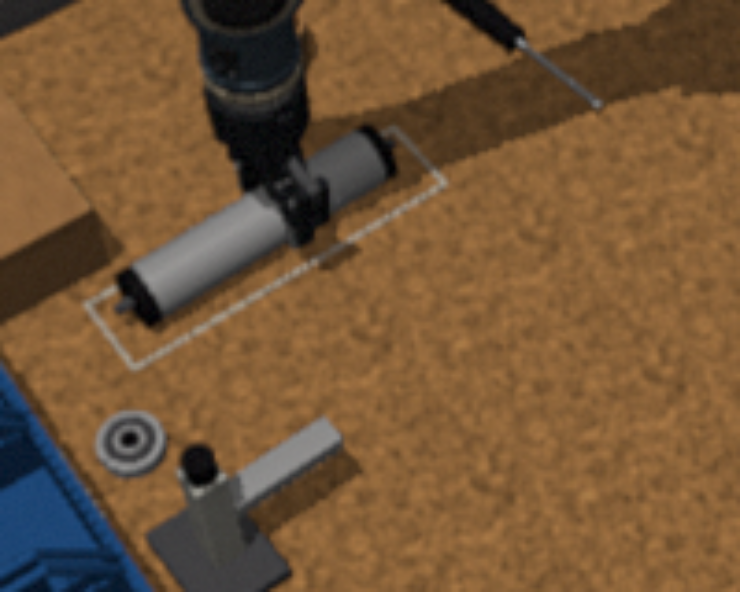

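The roller lies in the outline but sits toward its far line: the gap at crop (240,300) is on the gauge side. I'll roll it back about 5 mm with the front finger.

>>> drive_tool(
  linear=[
    [0, 0.002, 0],
    [0, 0.002, 0],
    [0, 0.002, 0],
    [0, 0.001, 0],
    [0, 0.001, 0],
  ],
  spin=[0, 0, 0, 0, 0],
)

```text
time: 9.55
tcp_pos: [575.5, -215.7, 31.3]
tcp_rot: [-0.075, 3.141, 0.0]
ft_force: [-0.2, -0.9, -1.4]
finger_gap: 0.741
grip_force: 0.3
```

```bash
cat > r.py <<'E'
from m import *
for c in ("scene",):
    im,d=get_image(c); print(*roller(c,d,trace("roller",c)[0]["pixels"]))
E
python3 r.py; python3 go.py
```

```text
y@570 -224.7 slope 0.0455 z 27.1 x ends [472.1 715.9] std 3.9
t 9.65 [ 575.5 -215.6   31.3] yang 92.7 F [-0.4 -0.5 -0.5] gap 0.7402168017828981 q [ 0.25  0.62  0.06  1.85 -0.05  0.67  1.96]
```

>>> drive_tool(
  linear=[
    [0, 0.001, 0],
    [0, 0.001, 0],
    [0, 0.001, 0],
    [0, 0, 0],
  ],
  spin=[0, 0, 0, 0],
)

```text
time: 9.98
tcp_pos: [575.3, -212.6, 31.2]
tcp_rot: [0.075, -3.141, -0.001]
ft_force: [-0.0, 0.8, -0.2]
finger_gap: 0.741
grip_force: 0.0
```

>>> drive_tool(
  linear=[
    [0, -0.003, 0],
    [0, -0.003, 0],
    [0, 0, 0],
    [0, 0, 0],
    [0, 0, 0],
  ],
  spin=[0, 0, 0, 0, 0],
  grip=100,
)

```text
time: 10.4
tcp_pos: [575.5, -219.1, 31.2]
tcp_rot: [0.074, -3.141, -0.0]
ft_force: [-0.3, 0.2, -0.0]
finger_gap: 1.001
grip_force: 0.0
```

```bash
python3 r.py; python3 go.py
```

```text
t 10.50 [ 575.6 -218.9   31.2] yang 92.7 F [ 0.4 -0.5  0.2] gap 1.0017237446830667 q [ 0.25  0.62  0.06  1.85 -0.05  0.67  1.96]Traceback (most recent call last):
  File "r.py", line 3, in <module>
    im,d=get_image(c); print(*roller(c,d,trace("roller",c)[0]["pixels"]))
                                         ~~~~~~~~~~~~~~~~~^^^
IndexError: list index out of range
```

>>> drive_tool(
  linear=[
    [0, 0, -0.015],
    [0, 0, -0.035],
    [0, 0, -0.04],
    [0, 0, -0.04],
    [0, 0, -0.04],
  ],
  spin=[0, 0, 0, 0, 0],
)

```text
time: 10.92
tcp_pos: [575.2, -218.7, 203.0]
tcp_rot: [0.075, -3.14, -0.0]
ft_force: [1.7, -0.5, 0.4]
finger_gap: 1.002
grip_force: 0.0
```

```bash
cat > r.py <<'E'
from m import *
for c in ("scene","top"):
    im,d=get_image(c); t=trace("roller",c)
    for r in t[:2]: print(c,*roller(c,d,r["pixels"]))
E
python3 r.py; python3 go.py 482.4 402.5 130
```

```text
scene y@570 -220.8 slope 0.0453 z 26.9 x ends [471.8 712.3] std 3.6
top y@570 -220.4 slope 0.0510 z 25.8 x ends [470.5 711.3] std 14.7
t 11.12 [ 576.1 -219.   202.7] yang 92.7 F [ 0.4  0.1 -1.2] gap 1.0057609532826182 q [ 0.24  0.41  0.08  1.73 -0.04  1.    1.95]
tool delta mm [ 64.3 625.3  72.1]
  return _methods._mean(a, axis=axis, dtype=dtype,
  ret = um.true_divide(
Traceback (most recent call last):
  File "r.py", line 4, in <module>
    for r in t[:2]: print(c,*roller(c,d,r["pixels"]))
                             ~~~~~~^^^^^^^^^^^^^^^^^
  File "m.py", line 9, in roller
    vx,vy,x0,y0=cv2.fitLine(q.astype(np.float32),cv2.DIST_HUBER,0,.01,.01).ravel()
                ~~~~~~~~~~~^^^^^^^^^^^^^^^^^^^^^^^^^^^^^^^^^^^^^^^^^^^^^^^
cv2.error: OpenCV(4.12.0) /io/opencv/modules/imgproc/src/linefit.cpp:50: error: (-215:Assertion failed) count > 0 in function 'fitLine2D_wods'
```

>>> drive_tool(
  linear=[
    [0.004, 0.0391, 0],
    [0.004, 0.0391, 0],
    [0.004, 0.0391, 0],
    [0.004, 0.0391, 0],
    [0.004, 0.0391, 0],
  ],
  spin=[0, 0, 0, 0, 0],
)

```text
time: 11.53
tcp_pos: [544.5, -22.9, 199.3]
tcp_rot: [0.074, -3.137, -0.0]
ft_force: [0.0, 0.7, -0.1]
finger_gap: 1.007
grip_force: 0.0
```

>>> drive_tool(
  linear=[
    [0.004, 0.0391, 0],
    [0.004, 0.0391, 0],
    [0.004, 0.0391, 0],
    [0.004, 0.0391, 0],
    [0.004, 0.0391, 0],
  ],
  spin=[0, 0, 0, 0, 0],
)

```text
time: 11.95
tcp_pos: [515.2, 171.1, 199.3]
tcp_rot: [0.075, -3.137, 0.002]
ft_force: [0.7, -0.4, 0.0]
finger_gap: 0.999
grip_force: 0.0
```

>>> drive_tool(
  linear=[
    [0.004, 0.0391, 0],
    [0.004, 0.0391, 0],
    [0.004, 0.0391, 0],
    [0.004, 0.0391, 0],
    [0.004, 0.0391, 0],
  ],
  spin=[0, 0, 0, 0, 0],
)

```text
time: 12.37
tcp_pos: [486.2, 365.1, 199.1]
tcp_rot: [0.075, -3.137, 0.004]
ft_force: [0.9, -0.2, 0.0]
finger_gap: 1.005
grip_force: 0.0
```

>>> drive_tool(
  linear=[
    [0, 0, 0],
    [0, 0, 0],
    [0, 0, 0],
    [0, 0, 0],
    [0, 0, 0],
  ],
  spin=[7, 7, 7, 7, 7],
)

```text
time: 12.78
tcp_pos: [486.7, 363.4, 198.8]
tcp_rot: [-0.881, -3.013, 0.006]
ft_force: [0.3, 1.0, -0.8]
finger_gap: 1.004
grip_force: 0.0
```

>>> drive_tool(
  linear=[
    [0, 0, 0],
    [0, 0, 0],
    [0, 0, 0],
    [0, 0, 0],
    [0, 0, 0],
  ],
  spin=[7, 7, 7, 7, 7],
)

```text
time: 13.2
tcp_pos: [486.8, 363.3, 198.9]
tcp_rot: [-1.747, -2.609, 0.007]
ft_force: [-0.3, 0.7, -0.1]
finger_gap: 1.0
grip_force: 0.0
```

>>> drive_tool(
  linear=[
    [0, 0, 0],
    [0, 0, 0],
    [0, 0, 0],
    [0, 0, 0],
    [0, 0, 0],
  ],
  spin=[7, 7, 7, 7, 7],
)

```text
time: 13.62
tcp_pos: [486.8, 363.3, 199.0]
tcp_rot: [2.452, 1.963, -0.007]
ft_force: [-0.1, 0.1, 0.8]
finger_gap: 0.999
grip_force: 0.0
```

>>> drive_tool(
  linear=[
    [0, 0, 0],
    [0, 0, 0],
    [0, 0, 0],
  ],
  spin=[6, 6, 0],
)

```text
time: 13.87
tcp_pos: [486.8, 363.4, 199.1]
tcp_rot: [2.639, 1.702, -0.006]
ft_force: [0.6, -0.2, 0.5]
finger_gap: 0.999
grip_force: 0.0
```

```bash
python3 r.py; python3 go.py 482.4 402.5 50; python3 - <<'E'
from m import *
for c in ("scene","top"):
    im,d=get_image(c)
    for r in trace("chock",c)[:4]:
        P,uv=cloud(c,r["pixels"],d); B=P[(P[:,2]>48)&(P[:,2]<75)]
        if len(B)>20: print(c,np.median(im[uv[:,1],uv[:,0]],0),rect(B),B[:,2].mean())
E
```

```text
scene y@570 -221.0 slope 0.0457 z 27.0 x ends [472.9 711.9] std 3.4
scene y@570 5.8 slope -0.0113 z 50.9 x ends [663.7 801. ] std 21.6
top y@570 -220.2 slope 0.0487 z 25.9 x ends [470.4 711.7] std 3.6
t 14.07 [487.4 363.8 200.4] yang -24.2 F [-0.4  0.9 -0. ] gap 1.0021120078555794 q [-0.94  0.41  0.3   1.76 -0.14  0.99 -1.  ]
tool delta mm [ 33.5 -20.3 150.4]
scene [ 13.  49. 100.] (array([222.3, 367. ]), array([33.6, 21.6]), 32.11) 61.03802707479801
scene [21. 19. 18.] (array([482.5, 402.8]), array([29.9, 21.9]), -24.41) 61.06286264248677
top [30.5 25.  21. ] (array([480.2, 397.7]), array([29.9, 15.6]), -26.25) 60.45873323037437
```

>>> drive_tool(
  linear=[
    [0.0333, -0.0202, 0],
    [0, 0, 0.038],
    [0, 0, 0.038],
    [0, 0, 0.03],
    [0, 0, 0],
  ],
  spin=[0, 0, 0, 0, 0],
)

```text
time: 14.68
tcp_pos: [479.4, 400.0, 89.1]
tcp_rot: [2.636, 1.705, -0.019]
ft_force: [-1.5, -0.7, -0.8]
finger_gap: 0.999
grip_force: 0.0
```

```bash
python3 go.py 482.4 402.6 48
```

```text
t 14.68 [479.4 400.   89.1] yang -24.2 F [-1.5 -0.7 -0.8] gap 0.9989625863901653 q [-0.95  0.57  0.26  1.8  -0.19  0.81 -1.02]
tool delta mm [ 4.1  1.9 41. ]
```

>>> drive_tool(
  linear=[
    [0.004, 0.002, 0.015],
    [0, 0, 0.015],
    [0, 0, 0.008],
    [0, 0, 0],
    [0, 0, 0],
  ],
  spin=[0, 0, 0, 0, 0],
)

```text
time: 15.1
tcp_pos: [487.1, 405.7, 58.3]
tcp_rot: [-2.639, -1.704, -0.002]
ft_force: [1.0, -0.6, 0.2]
finger_gap: 0.999
grip_force: 0.0
```

```bash
python3 go.py 482.4 402.6 48
```

```text
t 15.10 [487.1 405.7  58.3] yang -24.3 F [ 1.  -0.6  0.2] gap 0.999495262564348 q [-0.94  0.62  0.25  1.8  -0.21  0.75 -1.01]
tool delta mm [-4.7 -3.  10.3]
```

>>> drive_tool(
  linear=[
    [0, 0, 0],
    [0, 0, 0],
  ],
  spin=[0, 0],
)

```text
time: 15.27
tcp_pos: [487.3, 406.0, 58.7]
tcp_rot: [-2.639, -1.704, -0.004]
ft_force: [0.3, 0.1, 0.6]
finger_gap: 1.002
grip_force: 0.0
```

```bash
python3 go.py 482.4 402.6 48
```

```text
t 15.27 [487.3 406.   58.7] yang -24.3 F [0.3 0.1 0.6] gap 1.0022622200910982 q [-0.94  0.62  0.25  1.8  -0.21  0.75 -1.01]
tool delta mm [-5.1 -3.  10.7]
```

>>> drive_tool(
  linear=[
    [-0.005, -0.003, 0.003],
    [0, 0, 0.004],
    [0, 0, 0.003],
    [0, 0, 0],
    [0, 0, 0],
  ],
  spin=[0, 0, 0, 0, 0],
)

```text
time: 15.68
tcp_pos: [481.7, 402.1, 47.0]
tcp_rot: [2.639, 1.704, -0.001]
ft_force: [0.4, 0.4, 0.1]
finger_gap: 1.001
grip_force: 0.0
```

```bash
python3 go.py 482.4 402.6 48
```

```text
t 15.68 [481.7 402.1  47. ] yang -24.3 F [0.4 0.4 0.1] gap 1.0014039975191313 q [-0.94  0.62  0.24  1.82 -0.21  0.72 -1.  ]
tool delta mm [ 0.8  0.4 -1. ]
```

>>> drive_tool(
  linear=[
    [0, 0, 0],
    [0, 0, 0],
    [0, 0, 0],
    [0, 0, 0],
    [0, 0, 0],
  ],
  spin=[0, 0, 0, 0, 0],
  grip=0,
)

```text
time: 16.1
tcp_pos: [482.1, 402.3, 47.6]
tcp_rot: [-2.639, -1.704, -0.001]
ft_force: [1.1, -0.1, 1.4]
finger_gap: 0.337
grip_force: 59.6
```

>>> drive_tool(
  linear=[
    [0, 0, 0],
    [0, 0, 0],
    [0, 0, 0],
    [0, 0, -0.01],
    [0, 0, -0.02],
  ],
  spin=[0, 0, 0, 0, 0],
)

```text
time: 16.52
tcp_pos: [479.6, 400.6, 75.0]
tcp_rot: [2.638, 1.704, -0.011]
ft_force: [-0.1, -0.2, -2.0]
finger_gap: 0.342
grip_force: 59.5
```

```bash
python3 go.py 587 -173 130
```

```text
t 16.52 [479.6 400.6  75. ] yang -24.3 F [-0.1 -0.2 -2. ] gap 0.3424340357996729 q [-0.95  0.59  0.25  1.81 -0.2   0.78 -1.01]
tool delta mm [-479.1  333.6  -52.8]
```

>>> drive_tool(
  linear=[
    [0, 0, -0.035],
    [0, 0, -0.035],
    [0, 0, -0.035],
    [0, 0, 0],
  ],
  spin=[0, 0, 0, 0],
)

```text
time: 16.85
tcp_pos: [485.2, 404.5, 190.2]
tcp_rot: [-2.637, -1.702, -0.021]
ft_force: [1.5, 1.2, -1.3]
finger_gap: 0.337
grip_force: 59.8
```

>>> drive_tool(
  linear=[
    [-0.0319, 0.0217, 0],
    [-0.0319, 0.0217, 0],
    [-0.0319, 0.0217, 0],
    [-0.0319, 0.0217, 0],
    [-0.0319, 0.0217, 0],
  ],
  spin=[0, 0, 0, 0, 0],
)

```text
time: 17.27
tcp_pos: [514.4, 210.1, 182.0]
tcp_rot: [-2.638, -1.705, 0.002]
ft_force: [0.3, 0.5, -2.7]
finger_gap: 0.34
grip_force: 59.7
```

>>> drive_tool(
  linear=[
    [-0.0319, 0.0217, 0],
    [-0.0319, 0.0217, 0],
    [-0.0319, 0.0217, 0],
    [-0.0319, 0.0217, 0],
    [-0.0319, 0.0217, 0],
  ],
  spin=[0, 0, 0, 0, 0],
)

```text
time: 17.68
tcp_pos: [547.7, 20.4, 182.0]
tcp_rot: [-2.638, -1.704, 0.001]
ft_force: [0.2, 0.7, -2.4]
finger_gap: 0.342
grip_force: 59.7
```

>>> drive_tool(
  linear=[
    [-0.0319, 0.0217, 0],
    [-0.0319, 0.0217, 0],
    [-0.0319, 0.0217, 0],
    [-0.02, 0.013, 0],
    [0, 0, 0],
  ],
  spin=[0, 0, 0, 0, 0],
)

```text
time: 18.1
tcp_pos: [571.2, -123.4, 182.4]
tcp_rot: [2.644, 1.689, -0.004]
ft_force: [-0.2, -0.5, -2.2]
finger_gap: 0.34
grip_force: 59.7
```

>>> drive_tool(
  linear=[
    [0, 0, 0],
    [0, 0, 0],
    [0, 0, 0],
    [0, 0, 0],
    [0, 0, 0],
  ],
  spin=[-6.7, -6.7, -6.8, -6.8, 0],
)

```text
time: 18.52
tcp_pos: [571.4, -114.7, 181.8]
tcp_rot: [-2.164, -2.275, 0.0]
ft_force: [-0.5, -0.8, -3.1]
finger_gap: 0.339
grip_force: 59.8
```

```bash
python3 r.py; python3 go.py 588.6 -155.6 48
```

```text
scene y@570 -221.4 slope 0.0534 z 27.0 x ends [474.2 713.5] std 9.4
top y@570 -224.3 slope -0.0422 z 26.0 x ends [463.4 720. ] std 4.3
t 18.72 [ 571.7 -115.2  182.1] yang 2.6 F [-0.1 -0.6 -1.9] gap 0.33720881809594533 q [-0.13  0.39  0.33  1.84 -0.15  0.93  0.32]
tool delta mm [-41.2  15.1 134. ]
```

>>> drive_tool(
  linear=[
    [-0.03, 0.015, 0],
    [-0.011, 0, 0.03],
    [0, 0, 0.035],
    [0, 0, 0.025],
    [0, 0, 0],
  ],
  spin=[0, 0, 0, 0, 0],
)

```text
time: 19.13
tcp_pos: [584.9, -154.4, 86.8]
tcp_rot: [-2.163, -2.265, 0.01]
ft_force: [-0.8, 0.7, -3.1]
finger_gap: 0.343
grip_force: 60.2
```

```bash
python3 go.py 588.6 -155.6 49; python3 - <<'E'
from m import *
for c in ("scene","top"):
    im,d=get_image(c); 
    if c=="scene": cv2.imwrite("pics/s4.png",cv2.resize(im[90:250,120:320,::-1],None,fx=3.7,fy=3.7))
    for r in trace("roller",c)[:1]: print(c,*roller(c,d,r["pixels"]))
    for r in trace("chock",c)[:4]:
        P,uv=cloud(c,r["pixels"],d); print(c,r["uv"],len(P),np.median(P,0),rect(P))
E
```

```text
t 19.13 [ 584.9 -154.4   86.8] yang 2.6 F [-0.8  0.7 -3.1] gap 0.3425202714582375 q [-0.03  0.55  0.3   1.85 -0.22  0.78  0.43]
tool delta mm [-1.4  4.1 37.8]
scene y@570 -221.1 slope 0.0483 z 27.1 x ends [470.9 718.5] std 14.1
scene [203.5, 161.6] 494 [ 588.4911265  -142.43662346   60.93126983] (array([ 585.6, -145. ]), array([90. , 49.7]), -4.67)
scene [411.5, 274.2] 786 [343.61672463 449.24828539  19.62394556] (array([327.3, 445.5]), array([104.8,  59. ]), 14.0)
scene [421.0, 232.8] 690 [232.0675299  369.61860215  19.98728949] (array([214.1, 363. ]), array([109.7,  59.1]), 30.42)
top y@570 -2.1 slope 0.0106 z 55.9 x ends [660.  800.6] std 21.0
top [134.9, 281.2] 573 [225.94989724 358.32803654  19.95518715] (array([221.6, 364.4]), array([93.2, 63.2]), 30.43)
```

View pics/s4.png

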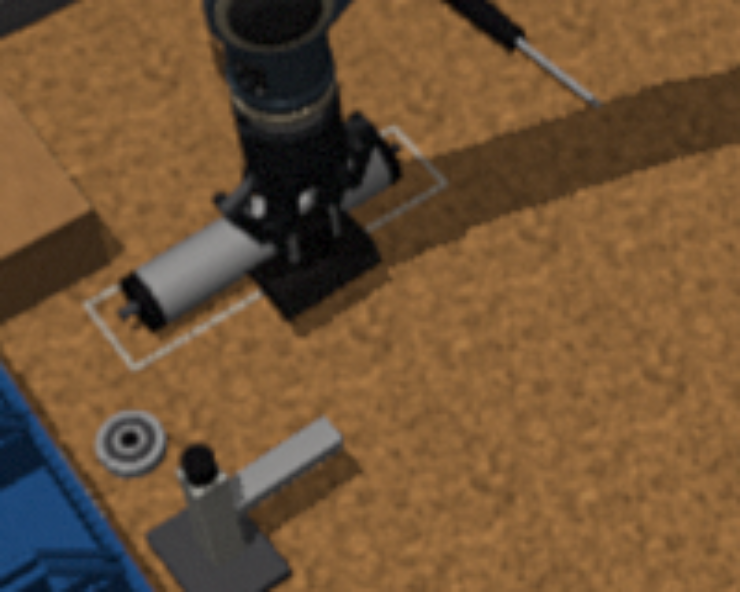

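The chock is held level at crop (315,280) beside the middle of the roller, and the roller is within the outline. I'll lower it.

>>> drive_tool(
  linear=[
    [0, 0.003, 0.012],
    [0, 0, 0.012],
    [0, 0, 0.006],
    [0, 0, 0],
    [0, 0, 0],
  ],
  spin=[0, 0, 0, 0, 0],
)

```text
time: 19.85
tcp_pos: [591.3, -155.4, 61.3]
tcp_rot: [-2.167, -2.272, 0.002]
ft_force: [-0.3, -0.3, -2.2]
finger_gap: 0.34
grip_force: 60.3
```

```bash
python3 go.py 589.5 -175.6 48.5
```

```text
t 19.85 [ 591.3 -155.4   61.3] yang 2.7 F [-0.3 -0.3 -2.2] gap 0.33999227612695965 q [-0.02  0.59  0.28  1.86 -0.23  0.73  0.44]
tool delta mm [-20.1  -2.7  12.8]
```

>>> drive_tool(
  linear=[
    [-0.003, -0.003, 0.005],
    [-0.003, 0, 0.004],
    [-0.003, 0, 0.003],
    [-0.003, 0, 0],
    [0, 0, 0],
  ],
  spin=[0, 0, 0, 0, 0],
)

```text
time: 20.27
tcp_pos: [589.4, -169.0, 50.2]
tcp_rot: [2.17, 2.272, -0.001]
ft_force: [0.9, 0.6, -2.4]
finger_gap: 0.341
grip_force: 60.4
```

```bash
python3 go.py 589.5 -175.6 48
```

```text
t 20.27 [ 589.4 -169.    50.2] yang 2.6 F [ 0.9  0.6 -2.4] gap 0.3414936448210164 q [ 0.01  0.61  0.28  1.86 -0.24  0.71  0.47]
tool delta mm [-6.6 -0.2  2.2]
```

>>> drive_tool(
  linear=[
    [-0.001, 0, 0.001],
    [-0.001, 0, 0.001],
    [-0.001, 0, 0],
    [-0.001, 0, 0],
    [0, 0, 0],
  ],
  spin=[0, 0, 0, 0, 0],
)

```text
time: 20.68
tcp_pos: [589.8, -171.9, 48.4]
tcp_rot: [2.168, 2.273, 0.0]
ft_force: [-0.3, 0.3, -3.0]
finger_gap: 0.342
grip_force: 60.4
```

```bash
python3 go.py 589.5 -175.6 48;  python3 - <<'E'
from m import *
c="scene"; im,d=get_image(c); np.save("pics/a.npy",im)
cv2.imwrite("pics/s5.png",cv2.resize(im[120:200,140:260,::-1],None,fx=6,fy=6))
for r in trace("roller",c)[:1]: print(c,*roller(c,d,r["pixels"]))
E
```

```text
t 20.68 [ 589.8 -171.9   48.4] yang 2.7 F [-0.3  0.3 -3. ] gap 0.34190492118046684 q [ 0.01  0.61  0.28  1.86 -0.24  0.71  0.47]
tool delta mm [-3.7 -0.4  0.4]
scene y@570 -220.7 slope 0.0460 z 27.2 x ends [469.3 718.5] std 15.2
```

View pics/s5.png

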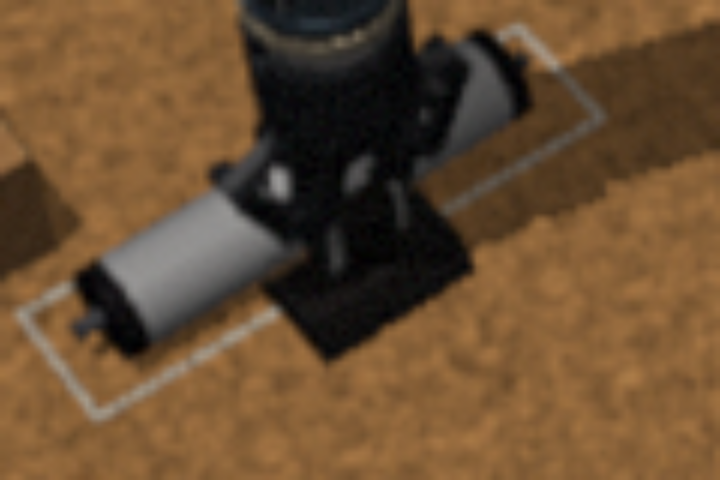

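The crop shows the chock at (370,290) almost touching the roller's middle. I'll close the last few mm in 1 mm steps, checking for roller motion by image correlation.

>>> drive_tool(
  linear=[
    [-0.001, 0, 0],
    [-0.001, 0, 0],
    [-0.001, 0, 0],
    [0, 0, 0],
    [0, 0, 0],
  ],
  spin=[0, 0, 0, 0, 0],
)

```text
time: 21.2
tcp_pos: [589.8, -174.8, 48.3]
tcp_rot: [2.168, 2.273, 0.0]
ft_force: [-0.3, -0.3, -2.2]
finger_gap: 0.34
grip_force: 60.3
```

```bash
cat > pc.py <<'E'
from m import *
def shift(a,b):   # subpixel shift of the roller's two free ends, as world mm in y
    out=[]
    for (u0,u1,v0,v1) in [(150,184,155,180),(216,230,122,146)]:
        A,B=[cv2.cvtColor(i,cv2.COLOR_RGB2GRAY).astype(np.float32)[v0:v1,u0:u1] for i in (a,b)]
        _,W=cv2.findTransformECC(A,B,np.eye(2,3,dtype=np.float32),cv2.MOTION_TRANSLATION,(3,200,1e-6),None,3)
        p=np.array([[(u0+u1)/2,(v0+v1)/2]]); q=p+W[:,2]
        out.append((world("scene",q,z=40)-world("scene",p,z=40))[0,:2].round(2))
    return out
a=np.load("pics/a.npy"); b=[get_image("scene")[0] for _ in range(2)]
print("moved",*[shift(a,x) for x in b])
E
python3 pc.py; python3 go.py 589.5 -175.6 48
```

```text
moved [array([ 0.04, -0.54]), array([ 0.28, -1.33])] [array([ 0.04, -0.56]), array([ 0.21, -1.22])]
t 21.30 [ 589.8 -174.7   48.3] yang 2.7 F [ 0.  -0.2 -3.2] gap 0.33811138798185414 q [ 0.02  0.61  0.28  1.85 -0.24  0.71  0.48]
tool delta mm [-0.9 -0.4  0.3]
```

>>> drive_tool(
  linear=[
    [0, 0, 0.0006],
    [-0.0005, 0, 0],
    [-0.0005, 0, 0],
    [0, 0, 0],
    [0, 0, 0],
  ],
  spin=[0, 0, 0, 0, 0],
)

```text
time: 21.72
tcp_pos: [589.9, -175.8, 47.7]
tcp_rot: [2.168, 2.273, 0.0]
ft_force: [0.7, -0.1, -0.9]
finger_gap: 0.336
grip_force: 60.5
```

```bash
python3 pc.py; python3 go.py 589.5 -175.6 48; python3 - <<'E'
from m import *
c="scene"; im,d=get_image(c)
for r in trace("roller",c)[:1]: print(c,*roller(c,d,r["pixels"]))
E
```

```text
moved [array([ 0.04, -0.51]), array([ 0.2 , -1.39])] [array([ 0.05, -0.55]), array([ 0.18, -1.47])]
t 21.82 [ 589.9 -175.7   47.7] yang 2.7 F [ 0.6 -1.2 -1.9] gap 0.341138574408545 q [ 0.02  0.61  0.28  1.85 -0.24  0.71  0.48]
tool delta mm [ 0.1 -0.4 -0.3]
scene y@570 -221.8 slope 0.0487 z 27.1 x ends [469.6 714.7] std 9.4
```

>>> drive_tool(
  linear=[
    [-0.0005, 0, 0],
    [-0.0005, 0, 0],
    [-0.0005, 0, 0],
    [0, 0, 0],
    [0, 0, 0],
  ],
  spin=[0, 0, 0, 0, 0],
)

```text
time: 22.33
tcp_pos: [590.0, -177.3, 47.7]
tcp_rot: [2.168, 2.273, 0.0]
ft_force: [-0.6, 0.4, -1.3]
finger_gap: 0.342
grip_force: 60.5
```

```bash
python3 pc.py; python3 go.py 589.5 -175.6 48; python3 - <<'E'
from m import *
c="scene"; im,d=get_image(c)
for r in trace("roller",c)[:1]: print(c,*roller(c,d,r["pixels"]))
E
```

```text
moved [array([ 0.1, -1.7]), array([ 0.05, -2.6 ])] [array([ 0.1 , -1.71]), array([ 0.14, -2.43])]
t 22.43 [ 590.  -177.2   47.7] yang 2.7 F [-0.9 -0.1 -1.6] gap 0.3390037953882489 q [ 0.02  0.61  0.28  1.85 -0.24  0.71  0.48]
tool delta mm [ 1.7 -0.4 -0.3]
scene y@570 -223.6 slope 0.0494 z 27.2 x ends [469.5 721.1] std 6.5
```

The chock pushed the roller about 1 mm on the last step, so they are touching. I'll release and lift straight up.

>>> drive_tool(
  linear=[
    [0, 0, 0],
    [0, 0, 0],
    [0, 0, 0],
    [0, 0, 0],
    [0, 0, 0],
  ],
  spin=[0, 0, 0, 0, 0],
  grip=65,
)

```text
time: 22.95
tcp_pos: [590.1, -177.3, 47.8]
tcp_rot: [2.168, 2.273, 0.0]
ft_force: [-1.0, 1.2, -0.1]
finger_gap: 0.65
grip_force: 0.0
```

>>> drive_tool(
  linear=[
    [0, 0, -0.01],
    [0, 0, -0.02],
    [0, 0, -0.04],
    [0, 0, -0.04],
    [0, 0, -0.04],
  ],
  spin=[0, 0, 0, 0, 0],
)

```text
time: 23.37
tcp_pos: [589.5, -177.3, 199.9]
tcp_rot: [-2.168, -2.273, 0.0]
ft_force: [1.5, -1.1, -0.3]
finger_gap: 0.651
grip_force: 0.0
```

>>> drive_tool(
  linear=[
    [0.04, 0, 0],
    [0.04, 0, 0],
    [0.04, 0, 0],
    [0.04, 0, 0],
    [0.04, 0, 0],
  ],
  spin=[0, 0, 0, 0, 0],
)

```text
time: 23.78
tcp_pos: [580.2, 24.3, 198.8]
tcp_rot: [2.168, 2.272, 0.002]
ft_force: [0.8, 0.2, 0.0]
finger_gap: 0.647
grip_force: 0.0
```

>>> drive_tool(
  linear=[
    [0.04, 0, 0],
    [0.04, 0, 0],
    [0.04, 0, 0],
    [0, 0, 0],
    [0, 0, 0],
  ],
  spin=[0, 0, 0, 0, 0],
)

```text
time: 24.2
tcp_pos: [574.2, 146.1, 198.2]
tcp_rot: [-2.16, -2.28, -0.002]
ft_force: [0.3, 0.2, 0.5]
finger_gap: 0.65
grip_force: 0.0
```

```bash
python3 go.py; python3 - <<'E'
from m import *
for c in ("scene","top"):
    im,d=get_image(c)
    v=(im[120:200,140:260] if c=="scene" else im[90:230,270:400])[:,:,::-1]
    cv2.imwrite(f"pics/f_{c}.png",cv2.resize(v,None,fx=4,fy=4))
    for r in trace("roller",c)[:1]: print(c,*roller(c,d,r["pixels"]))
    for r in trace("chock",c)[:4]:
        P,uv=cloud(c,r["pixels"],d); B=P[(P[:,2]>50)&(P[:,2]<70)]
        if np.median(P[:,1])<0: print(c,rect(P),"block",rect(B),B[:,2].mean())
a,b=[cv2.imread(f"pics/f_{c}.png") for c in ("scene","top")]
h=max(len(a),len(b)); pad=lambda x: cv2.copyMakeBorder(x,0,h-len(x),0,0,0)
o=np.hstack([pad(a),pad(b)]); cv2.imwrite("pics/f.png",cv2.resize(o,None,fx=.78,fy=.78)); print(o.shape)
E
```

```text
t 24.20 [574.2 146.1 198.2] yang 3.1 F [0.3 0.2 0.5] gap 0.6500519310068199 q [-0.51  0.38  0.25  1.8  -0.11  0.97 -0.16]
scene y@570 -223.4 slope 0.0468 z 26.9 x ends [472.7 713.4] std 3.7
scene (array([ 582.8, -175.4]), array([102.3,  63.2]), 0.59) block (array([ 589.5, -174.1]), array([29.6, 22.8]), 8.38) 61.80222598874737
top y@570 -222.7 slope 0.0503 z 25.8 x ends [470.6 712.1] std 3.5
top (array([ 587.8, -173.3]), array([88.6, 51.6]), 1.8) block (array([ 587.8, -176.1]), array([28.6, 22.4]), 2.19) 61.632132305678226
(560, 1000, 3)
```

View pics/f.png

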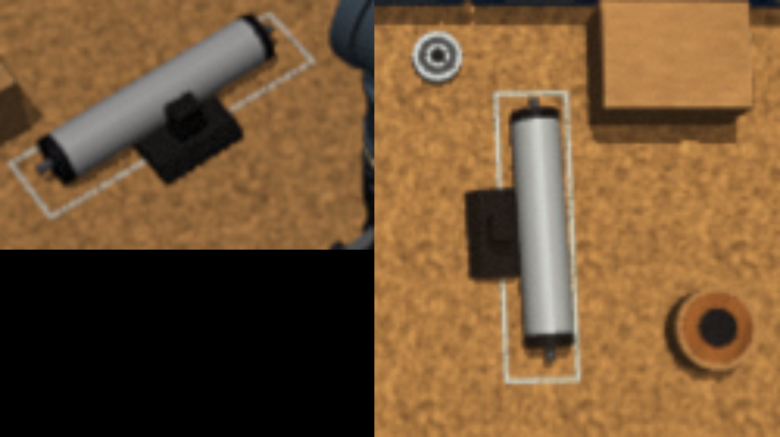

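The roller lies inside the outline, with about 6 mm to spare at its worst end. The upright chock sits against the middle of its gauge-side flank (right-hand crop (495,235)), the gripper is clear, and the tape roll and bearing have not moved.

```bash
python3 -c "
from rig import *
print(sign_off())"
```

```text
the job is handed in; nothing more can be done
None
```

I rolled the roller under the gauge arm and left it still inside the outline, with about 6 mm to spare at its worst end. The chock stands on its base against the roller's middle on the gauge side. The job was handed in at about 24 s, and no verdict came back.

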